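# Roll-test two rolling pins and discard the warped one

## Robot

A 6-joint arm with a two-finger parallel gripper is mounted at the origin on a cart in front of the work surface, level with it; the furniture and walls round the work are solid. World frame = base frame: x ahead of the robot, y to its left, z up, the work surface at z = 0. Lengths are in m, angles in rad, forces in N, time in s.
With the tool pointing down it reaches from about 0.35 to 0.775 m from the base axis. Payload 5.5 kg.
Tool frame: the origin (TCP) lies at the very end of the fingers, on their centre line; the grasp point (between the pads) lies 19 mm behind it (env.grip_point_offset is the distance from the TCP to the grasp point, in m); z points along the fingers, y is the line along which they close (so a half turn about z gives the same grasp; the last joint's range is limited). The gripper opens to 85 mm and grips with 20 to 120 N. Pads are 22 mm wide; open, the fingers measure 114 mm over their backs; the gripper's body (76 mm by 85 mm) begins 54 mm behind the grasp point. The pads swing forward as they close: fully open they stand 13 mm farther back than shut.
Start: joints at [1.105, 0.313, 0.046, 1.304, 0, 1.431], TCP at [0.184, 0.545, 0.231] pointing down, gripper open.
Joint ranges: [-2.76, 2.76], [-0.86, 1.69], [-1.03, 1.26], [-2.2, 2.34], [-1.47, 1.5], [-3.14, 3.14]. Speed limits (rad/s): [2.57, 2.57, 3.14, 3.14, 3.14, 3.14].

## Interface

Orientations are given as a unit quaternion [w, x, y, z].
In Python, from workcell import sensors, imaging, workorder, env gives the robot as it stands.
- The arm moves only by the shell command python3 -m handwheel 'ROWS' [FORCE]. ROWS is JSON, a list of rows, each a list of 5 numbers: the shift along the tool's x, y, z in mm, then the turn about the tool's z in rad, then the opening, from 0 (shut) to 1 (fully open). A call has 1 to 8 rows; each row is the pose to reach, as a shift and turn from the pose commanded when the call began, along the tool's axes at that moment; what a row does not reach only later rows make up. A row lasts 1/10 s, in which the tool goes at most 50 mm and 8.59 degrees, less where a joint would pass 70% of its speed; a pose out of reach is approached as far as the arm can. A call with a gripper value outside its range is refused whole. The fingers move at their own pace and stop on an object; FORCE is the grip in N (left out, the last holds). Time passes only in rows, so rows that repeat a pose let the fingers close. It gives the time, the measured TCP pose, the force, the opening and the grip force at its end, in the units of the state.
- sensors.get_state(): the state, without advancing time (a new reading comes with each control period).
- imaging.read_camera(name): name is "side" or "top" or "wrist"; returns a dict with "color" (400x640x3 uint8, blue, green, red), "z_map" (400x640 float32, m along the optical axis (not along the pixel's ray), 0 where there is no reading), "fx", "fy", "cx", "cy" (pixels), "xyz" and "rotation" of the camera in the world. Camera axes: x right, y down, z forward; pixel columns grow to the right and rows downward; lengths in m; the calibration is good to about 2 mm. A picture is of the moment at which its call begins.
- workorder.hand_in(): hands the job in; it is judged then, once.
The state is a dict: "clock": time; "joint_pos": joint angles; "qvel": joint speeds; "tau": joint torques, N m; "tcp_pos": TCP position; "orientation": TCP orientation; "wrist_force": force on the tool from outside, world axes, zero at the start; "ft_torque": the same for the moment, N m; "finger_gap": finger opening in m; "grip_force": force on a finger pad.
Only numpy, scipy, OpenCV 4.12 (cv2) and the standard library are available. Lean on these libraries where they do the work, as an engineer would, in place of code of your own. Each camera call takes 0.05 s, during which the arm holds its last target. There are 200 camera calls.

## Task

Check the two rolling pins on the chopping board: one after the other, roll each along the board by gently pushing it so that it really turns and does not just skid, without gripping it, until it lies wholly past the dark line in the middle, and watch whether it wobbles or lifts. When both are past the line, pick up the warped one and lay it flat in the grey tray with the black mat; leave the straight one lying on the board past the line, never lifting it, and do not disturb the egg box, mug or timer.

Things in the scene. Friction and masses are not known exactly. Their poses are not given: they have to be found in the camera images.
- board: fixed wooden chopping board, 240 (x) x 340 (y) x 22 mm high; origin at the centre of its underside, own x away from the robot, own y to the left. Both pins start right of its middle, lying across it along its x, 92 to 124 mm apart, and are to be rolled to its left half, which has room for both, some 90 mm apart. A warped pin that tips back over the line after passing it still counts as rolled
- pin_a: rolling pin without handles, pale wood, dark rings near the rounded ends, 210 mm long, 40 mm thick, 140 to 240 g. Origin: its centre, 20 mm above what it lies on; own x runs along it, y and z turn as it rolls. Looks like pin_b; one of them is straight, one warped. The straight one's origin stays level as it rolls; after a slow push it rolls on for a centimetre or two
- pin_b: rolling pin without handles, pale wood, dark rings near the rounded ends, 210 mm long, 40 mm thick, 140 to 240 g. Origin: its centre, 20 mm above what it lies on; own x runs along it, y and z turn as it rolls. See pin_a. The warped one is bowed sideways by 5 mm; its origin lifts 2 to 3 mm at every other quarter turn, then it tips on or back up to 30 mm and rests bowed sideways
- tray: fixed grey open tray with a black mat inside, left or right of the board (egg box on the other side), 260 (x) x 130 (y) x 35 mm high, walls and floor 5 mm, inside 250 x 120 mm; origin at the centre of its underside; the pin goes in along its x and may rock for a second on the mat
- egg_box: grey-brown carton egg box, 106 x 155 x 72 mm, loose bystander; origin at the centre of its underside
- mug: small white espresso mug, 62 x 92 x 51 mm, loose bystander behind the board; origin at the centre of its underside
- timer: round red kitchen timer, 68 mm wide, 54 mm high, loose bystander behind the board; origin at the centre of its underside
- line (a point): middle of the 5 mm wide dark line across the board's top, half way along the board; axes as the board's. To roll and not skid a pin, grippy fingertips must push it low, below mid-height, leaning back 20 degrees or more (tips leading), or stroke it upwards or over the top; watch its rings and readings: a skidding pin does not count as rolled
- stops (a point): point on the board's top midway between two low dark stop blocks (30 mm wide, 12 mm deep, 14 mm high) at the corners of the board's left end, in line with their inner faces, 158 mm from the line; they stop a pin by its ends with its centre about 137 mm past the line; the 150 mm between them is open for a finger
Things that resemble listed ones, but are neither listed nor needed, are in the scene too. Leave any purple look-alike of the pin_a alone.

How it is judged:
By the outcome, as a careful person would: the job done as asked, in the order asked, and still so for the second after the job is handed in, with the robot touching nothing.
It also fails if it takes over 72 s, if anything falls off the work surface, if the arm or the gripper's body presses on something with over 40 N, if the wrist force passes 120 N, or if a joint passes its speed limit or range.

## Working session

There is one attempt and no reset: what is moved stays moved. The work goes in short steps, Python scripts to look and compute and a shell command to move; the robot and the scene stay as the last step left them, time stands still between calls to the robot, and variables do not carry over. Pictures are saved under pics/ and viewed, at most 10 in all, crops included, and the job is handed in when it is done.

```bash
mkdir -p pics
cat > h.py <<'E'
import numpy as np, cv2
from scipy.spatial.transform import Rotation as R
from workcell import sensors, imaging, workorder, env
def cam(n):
    c=imaging.read_camera(n); c['R']=np.array(c['rotation']); 
    if c['R'].shape!=(3,3):
        q=c['R']; c['R']=R.from_quat([q[1],q[2],q[3],q[0]]).as_matrix()
    v,u=np.mgrid[0:400,0:640]; z=c['z_map']
    p=np.stack([(u-c['cx'])/c['fx']*z,(v-c['cy'])/c['fy']*z,z],-1)
    c['P']=p@c['R'].T+np.array(c['xyz']); return c
def tool():
    s=sensors.get_state(); q=s['orientation']
    return s,np.array(s['tcp_pos']),R.from_quat([q[1],q[2],q[3],q[0]]).as_matrix()
E
python3 - <<'E'
from h import *
a=cam('top');b=cam('side')
np.save('top.npy',a['P']);np.save('side.npy',b['P']);
cv2.imwrite('pics/top.png',a['color']);cv2.imwrite('pics/side.png',b['color'])
for c in(a,b):print(c['fx'],c['cx'],c['cy'],c['xyz'],c['R'].round(3).tolist())
print(sensors.get_state())
E
```

```text
450.5007293577262 310.5299565400576 202.32851812631372 [-0.35705202  0.06622284  1.48244915] [[-0.153, -0.822, 0.549], [-0.988, 0.121, -0.095], [0.012, -0.557, -0.831]]
386.8264429311308 320.14072777943977 205.0267861942917 [0.49119909 0.5495717  0.93092094] [[-0.989, -0.114, 0.09], [-0.145, 0.776, -0.614], [0.0, -0.621, -0.784]]
{'clock': 0.1, 'joint_pos': array([1.10539068e+00, 3.13924550e-01, 4.50733453e-02, 1.30362876e+00,
       2.83185637e-05, 1.43121814e+00]), 'qvel': array([ 1.98142280e-03, -2.37280101e-03,  2.09027650e-03, -6.70228201e-05,
        6.56777962e-05,  2.42118806e-04]), 'tau': array([ 2.03220116e-03, -4.81725740e+01,  2.99243367e+01,  1.27187601e-02,
       -1.85344043e-04, -8.60580428e-06]), 'tcp_pos': array([0.18382682, 0.54432131, 0.23049062]), 'orientation': array([-2.64293970e-04,  1.62193993e-01,  9.86758532e-01, -7.99379186e-04]), 'wrist_force': array([0.40559629, 0.01512178, 1.16392246]), 'ft_torque': array([0.04633834, 0.01909471, 0.02309562]), 'grip_force': 0.0, 'finger_gap': 0.08502016541418886}
```

View pics/top.png

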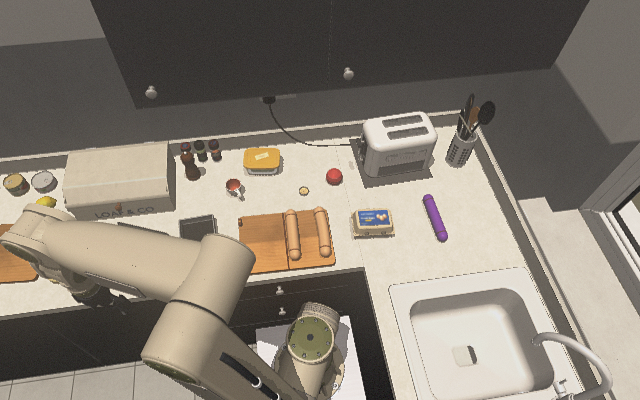

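View pics/side.png

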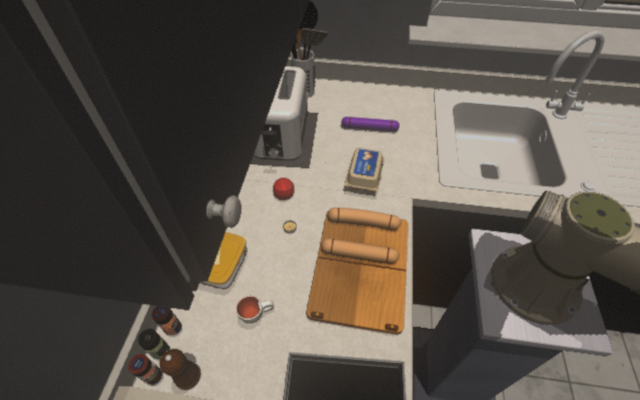

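The tray is left of the board (side px ~345,380), the egg box is to the right, and the pins lie at side px (365,218) and (358,250). The dark line runs at about row 262. Next I compute positions from the depth maps.

Run:
```python
import numpy as np,cv2
for n in('top','side'):
    P=np.load(n+'.npy');im=cv2.imread(f'pics/{n}.png').astype(int);B,G,Rr=im[...,0],im[...,1],im[...,2]
    x,y,z=P[...,0],P[...,1],P[...,2]
    reg=(x>.25)&(x<.85)&(abs(y)<.75)
    bd=reg&(abs(z-.022)<.006)&(Rr>B+60)
    pr=lambda t,m:print(n,t,m.sum(),[np.percentile(P[m][:,i],[1,50,99]).round(4).tolist() for i in range(3)])
    m=cv2.morphologyEx(bd.astype(np.uint8),cv2.MORPH_OPEN,np.ones((3,3)))
    k,l,st,_=cv2.connectedComponentsWithStats(m)
    for i in range(1,k):
        if st[i,4]>300: pr('board',l==i); print(cv2.minAreaRect((P[l==i][:,:2]*1000).astype(np.float32)))
    m=(reg&(z>.036)&(z<.075)&(Rr>B+40)&(Rr<B+130)&(y<.25)&(y>-.25)).astype(np.uint8)
    k,l,st,_=cv2.connectedComponentsWithStats(m)
    for i in range(1,k):
        if st[i,4]>120: pr('pin',l==i); print(cv2.minAreaRect((P[l==i][:,:2]*1000).astype(np.float32)))
    pr('dark low',reg&(z<.04)&(z>0)&(im.max(-1)<60)&(y>0))
P=np.load('side.npy')
for u,v in[(330,261),(345,263),(365,265),(395,268),(318,312),(392,326),(289,352),(405,360),(346,378),(300,375),(286,399),(407,399),(292,365),(250,308),(284,186),(365,165)]:print(u,v,P[v,u].round(3))
```

```text
top board 922 [[0.3399, 0.4306, 0.5707], [-0.1024, -0.064, 0.014], [0.0162, 0.0214, 0.0272]]
((456.7294921875, -45.57264709472656), (119.1393051147461, 241.68675231933594), 88.01099395751953)
top board 1664 [[0.3437, 0.4658, 0.5766], [0.0227, 0.0906, 0.1817], [0.0161, 0.0212, 0.0274]]
((461.4703674316406, 103.99725341796875), (165.51528930664062, 241.69850158691406), 89.35536193847656)
top pin 146 [[0.6845, 0.7101, 0.7464], [-0.2401, -0.2121, -0.1837], [0.0372, 0.0471, 0.0569]]
((716.3391723632812, -212.32382202148438), (56.895633697509766, 66.28890228271484), 79.15673828125)
top pin 514 [[0.3616, 0.4526, 0.5573], [-0.1415, -0.1193, -0.1002], [0.0413, 0.0584, 0.0675]]
((459.377685546875, -121.57982635498047), (42.18680191040039, 207.27577209472656), 88.26348876953125)
top pin 524 [[0.3643, 0.4548, 0.5594], [-0.0307, -0.009, 0.0113], [0.0413, 0.0587, 0.0694]]
((466.0882873535156, -9.899578094482422), (39.541996002197266, 210.4652557373047), 87.64161682128906)Traceback (most recent call last):
  File "<stdin>", line 16, in <module>
  File "<stdin>", line 7, in <lambda>
    return _quantile_unchecked(
        a, q, axis, out, overwrite_input, method, keepdims, weights)
    return _ureduce(a,
                    func=_quantile_ureduce_func,
    ...<5 lines>...
                    overwrite_input=overwrite_input,
                    method=method)
    r = func(a, **kwargs)
    result = _quantile(arr,
                       quantiles=q,
    ...<2 lines>...
                       out=out,
                       weights=wgt)
    slices_having_nans = np.isnan(arr[-1, ...])
                                  ~~~^^^^^^^^^
IndexError: index -1 is out of bounds for axis 0 with size 0
```

```bash
cat >> h.py <<'E'
def pins(c,n=''):
    P=c['P'];x,y,z=P[...,0],P[...,1],P[...,2];im=c['color'].astype(int)
    m=((x>.31)&(x<.62)&(y>-.2)&(y<.22)&(z>.034)&(z<.09)&(im[...,2]>im[...,0]+35)).astype(np.uint8)
    k,l,st,_=cv2.connectedComponentsWithStats(m)
    for i in range(1,k):
        if st[i,4]>120:
            Q=P[l==i]; r=cv2.fitLine((Q[:,:2]*1000).astype(np.float32),cv2.DIST_L2,0,.01,.01).ravel()
            xc=(Q[:,0].min()+Q[:,0].max())/2; 
            top=[np.percentile(Q[abs(Q[:,0]-a)<.02][:,2],95).round(4) if (abs(Q[:,0]-a)<.02).any() else None for a in (xc-.075,xc,xc+.075)]
            print(n,st[i,4],'x',np.percentile(Q[:,0],[1,99]).round(3),'y',np.percentile(Q[:,1],[3,50,97]).round(4),'yaw',round(float(np.degrees(np.arctan(r[1]/r[0]))),2),'top',top)
E
python3 - <<'E'
import h,numpy as np,cv2
for n in('top','side'):
    h.pins({'P':np.load(n+'.npy'),'color':cv2.imread(f'pics/{n}.png')},n)
P=np.load('side.npy')
for u,v in[(325,260),(365,265),(400,269),(318,312),(392,326),(289,352),(405,360),(346,357),(346,378),(300,375),(286,399),(346,399),(407,399),(292,365),(250,308),(284,186),(365,165),(357,190)]:print(u,v,P[v,u].round(3))
T,p,Rm=h.tool()[0],*h.tool()[1:];print(Rm.round(3))
E
```

```text
top 521 x [0.36  0.557] y [-0.1399 -0.1193 -0.1022] yaw -1.61 top [np.float64(0.0657), np.float64(0.0656), np.float64(0.0657)]
top 527 x [0.364 0.559] y [-0.0289 -0.009   0.0095] yaw -2.45 top [np.float64(0.0648), np.float64(0.066), np.float64(0.0657)]
side 944 x [0.364 0.562] y [-0.1314 -0.1093 -0.0974] yaw -1.95 top [np.float64(0.0622), np.float64(0.0624), np.float64(0.0625)]
side 1108 x [0.368 0.565] y [-0.0207  0.0016  0.0134] yaw -2.44 top [np.float64(0.0629), np.float64(0.0626), np.float64(0.0624)]
325 260 [0.555 0.021 0.019]
365 265 [0.447 0.023 0.024]
400 269 [0.355 0.021 0.022]
318 312 [0.552 0.169 0.019]
392 326 [0.373 0.185 0.036]
289 352 [ 0.607  0.269 -0.   ]
405 360 [0.336 0.248 0.001]
346 357 [0.473 0.271 0.033]
346 378 [0.468 0.307 0.003]
300 375 [0.571 0.317 0.005]
286 399 [0.592 0.372 0.014]
346 399 [0.463 0.351 0.004]
407 399 [ 0.33  0.33 -0.  ]
292 365 [0.593 0.298 0.006]
250 308 [0.723 0.18  0.01 ]
284 186 [ 0.711 -0.196  0.051]
365 165 [ 0.476 -0.297  0.074]
357 190 [ 0.491 -0.248  0.01 ]
[[-0.947  0.32  -0.001]
 [ 0.32   0.947 -0.001]
 [ 0.    -0.002 -1.   ]]
```

```bash
R='x'; python3 -m handwheel '[[-456,-474,0,1.28,1],[-456,-474,0,1.28,1],[-456,-474,0,1.28,1],[-456,-474,0,1.28,1],[-456,-474,0,1.28,1],[-456,-474,0,1.28,1],[-456,-474,0,1.28,1],[-456,-474,0,1.28,1]]' 20
cat > go.py <<'E'
import sys; from h import *
s,p,M=tool(); t=np.array([float(a) for a in sys.argv[1:4]]); 
print('t',s['clock'],'pos',p.round(4),'shift mm',(M.T@(t-p)*1000).round(1),'tool y ang',np.degrees(np.arctan2(M[1,1],M[0,1])).round(2),'F',s['wrist_force'].round(1))
E
python3 go.py 0.464 -0.05 0.23
```

```text
clock: 0.9
tcp_pos: [0.3547, 0.1811, 0.2312]
orientation: [0.0, 0.693, 0.721, 0.0]
wrist_force: [1.7, 0.8, 0.3]
finger_gap: 0.0852
grip_force: 0.0
t 0.9 pos [0.3547 0.1811 0.2312] shift mm [-235.2  100.2    1.2] tool y ang 2.25 F [1.7 0.8 0.3]
```

```bash
python3 -m handwheel '[[-235,100,0,0.074,1],[-235,100,0,0.074,1],[-235,100,0,0.074,1],[-235,100,0,0.074,1],[-235,100,0,0.074,1],[-235,100,0,0.074,1],[-235,100,50,0.074,1],[-235,100,80,0.074,1]]'
python3 go.py 0.464 -0.05 0.10
python3 - <<'E'
from h import *
c=cam('side');cv2.imwrite('pics/s2.png',cv2.resize(c['color'][150:350,250:470],None,fx=2.5,fy=2.5));pins(c)
w=cam('wrist');cv2.imwrite('pics/w2.png',w['color'])
E
```

```text
clock: 1.7
tcp_pos: [0.4641, -0.0474, 0.1491]
orientation: [-0.001, 0.718, 0.696, -0.0]
wrist_force: [0.4, 0.8, -1.3]
finger_gap: 0.0852
grip_force: 0.0
t 1.7 pos [ 0.4641 -0.0474  0.1491] shift mm [-2.7  0.1 49.1] tool y ang -1.74 F [ 0.4  0.8 -1.3]
 860 x [0.364 0.562] y [-0.1315 -0.1093 -0.0976] yaw -2.49 top [np.float64(0.062), np.float64(0.0624), np.float64(0.0628)]
 1110 x [0.368 0.565] y [-0.021   0.0016  0.0134] yaw -2.3 top [np.float64(0.0628), np.float64(0.0619), np.float64(0.0624)]
```

View pics/w2.png

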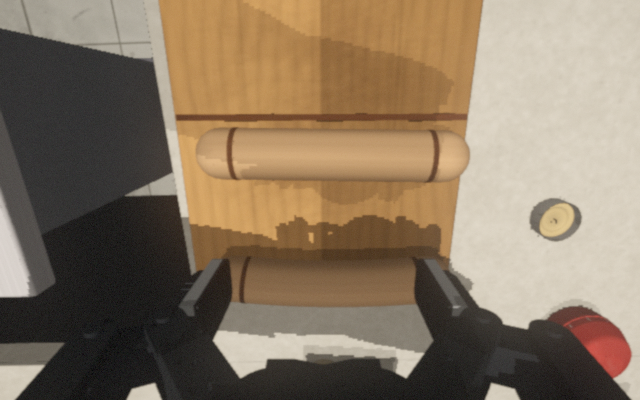

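The wrist view shows the left pin at rows 128–182, cols 197–468, with the line just beyond it at row 117. The right pin is under the fingers, so I'll check the gap with wrist depth and then lower between the pins.

```bash
python3 - <<'E'
from h import *
w=cam('wrist');pins(w,'w');P=w['P']
for u,v in[(330,140),(330,155),(330,117),(250,117),(420,117),(425,265),(222,265)]:print(u,v,P[v,u].round(4))
E
python3 -m handwheel '[[-3,0,50,0,1],[-3,0,90,0,1],[-3,0,125,0,1],[-3,0,130,0,1],[-3,0,130,0,1]]'
python3 go.py 0.464 -0.044 0.012
```

```text
w 13387 x [0.372 0.564] y [-0.0265 -0.0061  0.0105] yaw -2.36 top [np.float64(0.0628), np.float64(0.063), np.float64(0.063)]
w 8459 x [0.382 0.533] y [-0.1335 -0.1114 -0.0989] yaw -2.52 top [np.float64(0.063), np.float64(0.063), np.float64(0.0629)]
330 140 [0.467  0.0035 0.0579]
330 155 [ 0.4667 -0.0066  0.0627]
330 117 [0.4678 0.0179 0.0229]
250 117 [0.4023 0.0198 0.0228]
420 117 [0.5408 0.0158 0.024 ]
425 265 [ 0.5051 -0.0366  0.1699]
222 265 [ 0.4189 -0.0339  0.171 ]
clock: 2.35
tcp_pos: [0.4654, -0.0501, 0.0223]
orientation: [-0.0, 0.717, 0.697, 0.0]
wrist_force: [0.2, -1.2, 0.8]
finger_gap: 0.0851
grip_force: 0.0
t 2.35 pos [ 0.4654 -0.0501  0.0223] shift mm [ 6.  -1.6 10.3] tool y ang -1.62 F [ 0.2 -1.2  0.8]
```

```bash
python3 -m handwheel '[[0,-1,8,0,1],[6,-1,8,0,1],[12,-1,7,0,1],[20,-1,0,0,1],[29,-1,-8,0,1],[40,-1,-16,0,1],[54,-1,-23,0,1],[70,-1,-27,0,1]]'
python3 - <<'E'
from h import *
s,p,M=tool();print(p.round(4),s['wrist_force'].round(1))
c=cam('side');pins(c);cv2.imwrite('pics/s3.png',cv2.resize(c['color'][150:350,250:470],None,fx=2.5,fy=2.5))
E
```

```text
clock: 3.15
tcp_pos: [0.4666, 0.0207, 0.0498]
orientation: [0.001, 0.717, 0.697, 0.001]
wrist_force: [-0.2, -0.6, 0.2]
finger_gap: 0.0855
grip_force: 0.0
[0.4666 0.0207 0.0498] [-0.2 -0.6  0.2]
 220 x [0.506 0.566] y [-0.1309 -0.1125 -0.1014] yaw 0.54 top [None, np.float64(0.063), None]
 215 x [0.362 0.41 ] y [-0.1255 -0.1061 -0.0958] yaw -6.64 top [None, np.float64(0.062), None]
 1154 x [0.368 0.566] y [0.0186 0.0404 0.052 ] yaw -1.84 top [np.float64(0.0632), np.float64(0.0629), np.float64(0.0628)]
```

View pics/s3.png

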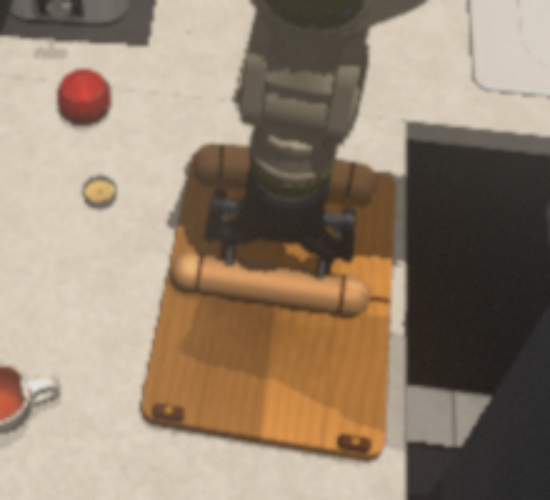

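```bash
python3 -m handwheel '[[8,0,2,0,1],[18,0,3,0,1],[28,0,3,0,1]]'; python3 -m handwheel '[[8,0,0,0,1],[14,0,0,0,1],[14,0,-15,0,1]]'
python3 - <<'E'
from h import *
s,p,M=tool();print(p.round(4),s['wrist_force'].round(1))
c=cam('side');pins(c)
E
```

```text
clock: 3.5
tcp_pos: [0.4679, 0.048, 0.0486]
orientation: [0.002, 0.717, 0.697, 0.001]
wrist_force: [-6.5, -0.7, 28.5]
finger_gap: 0.0853
grip_force: 14.0
clock: 3.8
tcp_pos: [0.4664, 0.0627, 0.0604]
orientation: [-0.0, 0.717, 0.697, -0.0]
wrist_force: [0.1, -0.6, -0.4]
finger_gap: 0.0855
grip_force: 0.0
[0.4664 0.0627 0.0604] [ 0.1 -0.6 -0.4]
 225 x [0.508 0.566] y [-0.1305 -0.1095 -0.1008] yaw -7.08 top [None, np.float64(0.0627), None]
 157 x [0.361 0.404] y [-0.1235 -0.1039 -0.0955] yaw 13.8 top [None, np.float64(0.0618), None]
 1123 x [0.369 0.568] y [0.0423 0.0652 0.0759] yaw -1.88 top [np.float64(0.0626), np.float64(0.063), np.float64(0.0622)]
```

```bash
python3 -m handwheel '[[-30,0,-2,0,1],[-50,0,0,0,1],[-50,0,30,0,1],[-49,0,48,0,1],[-49,0,48,0,1],[-44,0,48,0,1]]'; python3 go.py 0.466 0.0255 0.011
python3 -m handwheel '[[7,0,-1,0,1],[14,0,-8,0,1],[23,0,-17,0,1],[34,0,-25,0,1],[48,0,-32,0,1],[64,0,-36,0,1]]'
python3 - <<'E'
from h import *
s,p,M=tool();print(p.round(4),s['wrist_force'].round(1))
c=cam('side');pins(c)
E
```

```text
clock: 4.45
tcp_pos: [0.4656, 0.0176, 0.0122]
orientation: [-0.0, 0.718, 0.697, -0.0]
wrist_force: [0.1, -0.3, 0.3]
finger_gap: 0.0854
grip_force: 0.0
t 4.45 pos [0.4656 0.0176 0.0122] shift mm [7.9 0.2 1.2] tool y ang -1.7 F [ 0.1 -0.3  0.3]
clock: 5.05
tcp_pos: [0.4685, 0.0828, 0.05]
orientation: [0.001, 0.717, 0.697, 0.001]
wrist_force: [0.4, -0.1, 0.3]
finger_gap: 0.0853
grip_force: 0.0
[0.4685 0.0828 0.05  ] [ 0.4 -0.1  0.3]
 173 x [0.524 0.566] y [-0.1291 -0.1108 -0.0999] yaw -4.48 top [None, np.float64(0.0619), None]
 1253 x [0.371 0.568] y [0.0802 0.1017 0.1138] yaw -1.61 top [np.float64(0.0625), np.float64(0.0625), np.float64(0.0625)]
```

```bash
python3 -m handwheel '[[9,0,2,0,1],[19,0,3,0,1],[30,0,3,0,1],[40,0,3,0,1],[46,0,2,0,1],[46,0,-10,0,1]]'
python3 - <<'E'
from h import *
s,p,M=tool();print(p.round(4),s['wrist_force'].round(1))
c=cam('side');pins(c)
E
```

```text
clock: 5.7
tcp_pos: [0.4682, 0.1285, 0.0583]
orientation: [-0.0, 0.717, 0.697, -0.0]
wrist_force: [-0.6, -0.0, -0.6]
finger_gap: 0.0852
grip_force: 0.0
[0.4682 0.1285 0.0583] [-0.6 -0.  -0.6]
 148 x [0.53  0.566] y [-0.1314 -0.1102 -0.1004] yaw -15.86 top [None, np.float64(0.0617), None]
 1135 x [0.37  0.569] y [0.1072 0.1296 0.14  ] yaw -1.79 top [np.float64(0.063), np.float64(0.0627), np.float64(0.0618)]
```

```bash
python3 -m handwheel '[[-30,0,-4,0,1],[-50,0,-2,0,1],[-50,0,30,0,1],[-50,0,46,0,1],[-49,0,46,0,1],[-43,0,46,0,1]]'; python3 go.py 0.468 0.090 0.011
python3 -m handwheel '[[6,0,-1,0,1],[12,0,-8,0,1],[19,0,-17,0,1],[26,0,-25,0,1],[26,0,-50,0,1],[10,0,-60,0,1]]'
python3 - <<'E'
from h import *
s,p,M=tool();print(p.round(4),s['wrist_force'].round(1))
c=cam('side');pins(c)
c=cam('side');pins(c)
E
```

```text
clock: 6.35
tcp_pos: [0.4677, 0.0843, 0.0125]
orientation: [-0.0, 0.718, 0.696, -0.0]
wrist_force: [0.2, 0.1, -0.2]
finger_gap: 0.0856
grip_force: 0.0
t 6.35 pos [0.4677 0.0843 0.0125] shift mm [5.7 0.1 1.5] tool y ang -1.73 F [ 0.2  0.1 -0.2]
clock: 6.95
tcp_pos: [0.4695, 0.0964, 0.0751]
orientation: [0.001, 0.716, 0.698, 0.002]
wrist_force: [-0.1, -0.3, 0.2]
finger_gap: 0.0855
grip_force: 0.0
[0.4695 0.0964 0.0751] [-0.1 -0.3  0.2]
 173 x [0.524 0.566] y [-0.1306 -0.1102 -0.0998] yaw -11.4 top [None, np.float64(0.0622), None]
 1402 x [0.372 0.571] y [0.1362 0.158  0.1714] yaw -1.71 top [np.float64(0.0626), np.float64(0.0624), np.float64(0.0627)]
 174 x [0.524 0.566] y [-0.1309 -0.1103 -0.1003] yaw -7.67 top [None, np.float64(0.0625), None]
 1403 x [0.372 0.571] y [0.1373 0.1593 0.1723] yaw -1.75 top [np.float64(0.0625), np.float64(0.0624), np.float64(0.0623)]
```

```bash
python3 -m handwheel '[[-40,0,-15,0,1],[-85,0,-20,0,1],[-135,0,-20,0,1],[-185,-5,-20,0,1],[-235,-12,-20,0,1],[-259,-16,-20,0,1],[-259,-16,15,0,1],[-259,-16,40,0,1]]'; python3 go.py 0.462 -0.161 0.012
python3 - <<'E'
from h import *
pins(cam('top'),'t');pins(cam('wrist'),'w')
E
```

```text
clock: 7.85
tcp_pos: [0.4448, -0.1646, 0.0315]
orientation: [0.0, 0.718, 0.696, 0.0]
wrist_force: [0.3, 1.0, 0.1]
finger_gap: 0.0852
grip_force: 0.0
t 7.85 pos [ 0.4448 -0.1646  0.0315] shift mm [ 4.2 17.1 19.5] tool y ang -1.82 F [0.3 1.  0.1]
t 308 x [0.36  0.472] y [-0.1395 -0.118  -0.1011] yaw -4.08 top [np.float64(0.0613), np.float64(0.066), np.float64(0.0486)]
w 48603 x [0.371 0.555] y [-0.1358 -0.1155 -0.1009] yaw -1.58 top [np.float64(0.0628), np.float64(0.0629), np.float64(0.0629)]
```

```bash
python3 -m handwheel '[[2,17,10,0,1],[4,17,19,0,1],[4,17,19,0,1],[10,17,19,0,1],[16,17,18,0,1],[24,17,11,0,1],[32,17,3,0,1],[42,17,-5,0,1]]'
python3 - <<'E'
from h import *
s,p,M=tool();print(p.round(4),s['wrist_force'].round(1))
c=cam('side');pins(c)
E
```

```text
clock: 8.75
tcp_pos: [0.4629, -0.1215, 0.0384]
orientation: [0.0, 0.717, 0.697, 0.0]
wrist_force: [1.0, 0.1, 0.7]
finger_gap: 0.0855
grip_force: 0.0
[ 0.4629 -0.1215  0.0384] [1.  0.1 0.7]
 1005 x [0.364 0.562] y [-0.1041 -0.0811 -0.0702] yaw -1.73 top [np.float64(0.0636), np.float64(0.067), np.float64(0.0637)]
 1406 x [0.372 0.57 ] y [0.1384 0.1605 0.1734] yaw -1.8 top [np.float64(0.0625), np.float64(0.0625), np.float64(0.0624)]
```

```bash
python3 -m handwheel '[[16,0,-9,0,1],[32,0,-13,0,1],[44,0,-14,0,1]]'
python3 - <<'E'
from h import *
s,p,M=tool();print(p.round(4),s['wrist_force'].round(1))
c=cam('side');pins(c)
E
```

```text
clock: 9.1
tcp_pos: [0.4645, -0.0773, 0.0522]
orientation: [0.001, 0.717, 0.697, 0.0]
wrist_force: [0.3, -0.4, 0.6]
finger_gap: 0.0855
grip_force: 0.0
[ 0.4645 -0.0773  0.0522] [ 0.3 -0.4  0.6]
 1050 x [0.365 0.563] y [-0.0695 -0.0476 -0.0357] yaw -1.55 top [np.float64(0.0626), np.float64(0.0644), np.float64(0.0628)]
 1400 x [0.372 0.571] y [0.1385 0.1602 0.1733] yaw -1.76 top [np.float64(0.0622), np.float64(0.0626), np.float64(0.0622)]
```

```bash
python3 -m handwheel '[[14,0,1,0,1],[24,0,4,0,1],[34,0,4,0,1],[44,0,4,0,1]]'
python3 - <<'E'
from h import *
s,p,M=tool();print(p.round(4),s['wrist_force'].round(1))
c=cam('side');pins(c)
E
```

```text
clock: 9.55
tcp_pos: [0.4651, -0.0337, 0.0471]
orientation: [-0.0, 0.717, 0.697, -0.0]
wrist_force: [-3.4, -3.6, 12.8]
finger_gap: 0.0851
grip_force: 6.9
[ 0.4651 -0.0337  0.0471] [-3.4 -3.6 12.8]
 1122 x [0.366 0.565] y [-0.0267 -0.0049  0.0063] yaw -1.64 top [np.float64(0.0666), np.float64(0.0627), np.float64(0.0659)]
 1405 x [0.372 0.571] y [0.1386 0.1602 0.1734] yaw -1.8 top [np.float64(0.0623), np.float64(0.0625), np.float64(0.0625)]
```

```bash
python3 -m handwheel '[[10,0,-3,0,1],[21,0,-4,0,1],[32,0,-4,0,1],[42,0,-3,0,1]]'
python3 - <<'E'
from h import *
s,p,M=tool();print(p.round(4),s['wrist_force'].round(1))
c=cam('side');pins(c)
E
```

```text
clock: 10.0
tcp_pos: [0.4667, 0.0088, 0.0503]
orientation: [-0.0, 0.717, 0.697, 0.0]
wrist_force: [0.1, -0.1, 0.6]
finger_gap: 0.0857
grip_force: 0.0
[0.4667 0.0088 0.0503] [ 0.1 -0.1  0.6]
 1127 x [0.368 0.566] y [0.0047 0.0267 0.0389] yaw -1.58 top [np.float64(0.0628), np.float64(0.0625), np.float64(0.0624)]
 1411 x [0.372 0.57 ] y [0.1384 0.1602 0.1734] yaw -1.82 top [np.float64(0.0621), np.float64(0.0624), np.float64(0.0623)]
```

```bash
python3 -m handwheel '[[-10,0,-15,0,1],[-40,0,-15,0,1],[-55,0,-8,0,1],[-55,0,20,0,1]]'
python3 - <<'E'
from h import *
s,p,M=tool();print(p.round(4),s['wrist_force'].round(1))
c=cam('side');pins(c)
E
```

```text
clock: 10.45
tcp_pos: [0.4682, -0.0495, 0.0323]
orientation: [0.003, 0.718, 0.696, 0.002]
wrist_force: [-0.8, 0.0, -0.5]
finger_gap: 0.0853
grip_force: 0.0
[ 0.4682 -0.0495  0.0323] [-0.8  0.  -0.5]
 1145 x [0.368 0.566] y [-0.0019  0.0206  0.0326] yaw -1.58 top [np.float64(0.0632), np.float64(0.0626), np.float64(0.0633)]
 1404 x [0.372 0.571] y [0.1384 0.1602 0.1733] yaw -1.72 top [np.float64(0.0625), np.float64(0.0624), np.float64(0.0624)]
```

```bash
python3 -m handwheel '[[8,-2,19,0,1],[16,-2,19,0,1],[24,-2,19,0,1],[32,-2,16,0,1],[41,-2,7,0,1],[51,-2,-2,0,1],[64,-2,-11,0,1],[79,-2,-17,0,1]]'
python3 - <<'E'
from h import *
s,p,M=tool();print(p.round(4),s['wrist_force'].round(1))
c=cam('side');pins(c)
E
```

```text
clock: 11.3
tcp_pos: [0.466, 0.0328, 0.049]
orientation: [0.001, 0.717, 0.697, 0.001]
wrist_force: [0.8, 0.7, -0.3]
finger_gap: 0.0852
grip_force: 0.0
[0.466  0.0328 0.049 ] [ 0.8  0.7 -0.3]
 1221 x [0.368 0.566] y [0.0405 0.0625 0.0742] yaw -1.35 top [np.float64(0.0639), np.float64(0.0674), np.float64(0.0635)]
 1405 x [0.372 0.57 ] y [0.1385 0.1601 0.1733] yaw -1.81 top [np.float64(0.0631), np.float64(0.0632), np.float64(0.0624)]
```

```bash
python3 -m handwheel '[[0,0,-20,0,1],[0,0,-50,0,1],[0,0,-90,0,1],[0,0,-110,0,1],[0,0,-110,0,1]]'
python3 - <<'E'
from h import *
s,p,M=tool();print(p.round(4),s['wrist_force'].round(1))
c=cam('side');pins(c)
for i in range(12):c=cam('side')
pins(c,'later');cv2.imwrite('pics/s4.png',cv2.resize(c['color'][150:400,250:470],None,fx=2.4,fy=2.4))
E
```

```text
clock: 11.85
tcp_pos: [0.4677, 0.032, 0.1612]
orientation: [0.003, 0.717, 0.697, 0.002]
wrist_force: [0.6, 0.7, -0.6]
finger_gap: 0.0855
grip_force: 0.0
[0.4677 0.032  0.1612] [ 0.6  0.7 -0.6]
 2668 x [0.371 0.569] y [0.1009 0.1404 0.1729] yaw -1.45 top [np.float64(0.0651), np.float64(0.0628), np.float64(0.0654)]
later 2730 x [0.371 0.57 ] y [0.0984 0.1395 0.1735] yaw -1.37 top [np.float64(0.0656), np.float64(0.0627), np.float64(0.0651)]
```

View pics/s4.png

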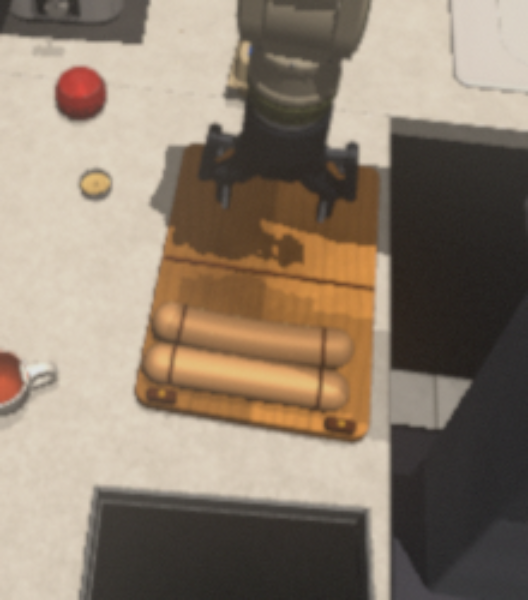

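The picture shows the warped pin (crop rows 310–365) past the line but rolled up against the straight one (rows 345–405), which is at the stops. I'll stroke it back a few centimetres to make finger room, so I need its exact place first.

```bash
python3 - <<'E'
from h import *
for n in('wrist','side'):
    P=cam(n)['P'].reshape(-1,3)
    for xc in(.395,.42,.466,.515,.54):
        m=(abs(P[:,0]-xc)<.006);out=[]
        for y in np.arange(.08,.176,.006):
            q=P[m&(abs(P[:,1]-y)<.003)][:,2];q=q[q<.09]; out.append(int(1e4*np.median(q))/10 if len(q) else None)
        print(n,xc,out)
E
python3 go.py 0.467 0.122 0.07
```

```text
wrist 0.395 [20.9, 21.2, 57.1, 62.7, 65.4, 66.1, 64.9, 61.6, 55.2, 22.1, 55.6, 60.3, 62.3, 62.2, 60.1, 56.0]
wrist 0.42 [20.5, 20.8, 54.6, 60.4, 63.4, 63.9, 62.9, 59.6, 53.9, 22.4, 56.4, 60.5, 62.2, 61.8, 59.5, 55.0]
wrist 0.466 [20.5, 20.4, 53.7, 59.3, 61.7, 62.3, 61.0, 57.4, 50.8, 47.8, 57.9, 61.1, 62.2, 61.7, 59.0, 53.7]
wrist 0.515 [20.8, 34.7, 57.2, 61.8, 63.4, 63.3, 61.2, 56.8, 21.8, 51.0, 58.8, 61.7, 62.2, 61.1, 58.1, 53.3]
wrist 0.54 [21.2, 54.3, 60.9, 64.3, 65.6, 65.0, 62.6, 56.6, 21.5, 53.1, 59.4, 61.9, 62.3, 60.8, 57.4, 52.2]
side 0.395 [None, None, 58.1, 61.6, 64.6, 64.4, 64.1, 57.1, 50.4, None, 52.4, 58.6, 60.5, 61.7, 59.8, 52.3]
side 0.42 [None, None, 55.6, 58.6, 61.6, 62.6, 60.5, 56.8, 49.2, None, 55.2, 59.2, 61.2, 61.1, 58.3, 51.9]
side 0.466 [None, None, 55.6, 57.5, 61.2, 61.3, 59.8, 56.0, 47.1, 51.4, 55.8, 59.9, 62.2, 61.0, 56.9, 47.3]
side 0.515 [None, None, 56.7, 60.6, 63.3, 62.1, 59.6, 55.5, 46.6, 51.7, 56.9, 60.7, 61.7, 59.9, 56.4, 44.8]
side 0.54 [None, None, 60.8, 62.2, 64.1, 64.3, 60.0, 54.1, 45.6, 52.9, 57.1, 60.7, 61.3, 60.0, 55.0, 43.2]
t 12.6 pos [0.4653 0.0317 0.1572] shift mm [90.3 -0.9 87.2] tool y ang -1.67 F [-0.3 -0.2  0.3]
```

```bash
python3 -m handwheel '[[45,0,20,0,1],[84,0,50,0,1],[84,0,90,0,1],[84,0,104,0,1],[84,0,106,0,1],[82,0,108,0,1]]'
python3 go.py 0.467 0.1 0.05
python3 -m handwheel '[[-7,0,1,0,1],[-16,0,1,0,1],[-26,0,2,0,1],[-36,0,3,0,1]]'
python3 - <<'E'
from h import *
s,p,M=tool();print(p.round(4),s['wrist_force'].round(1))
c=cam('side');pins(c)
E
```

```text
clock: 13.2
tcp_pos: [0.4679, 0.1137, 0.0495]
orientation: [-0.0, 0.717, 0.697, 0.0]
wrist_force: [-0.1, -1.0, 0.2]
finger_gap: 0.0853
grip_force: 0.0
t 13.2 pos [0.4679 0.1137 0.0495] shift mm [-13.7  -0.5  -0.5] tool y ang -1.65 F [-0.1 -1.   0.2]
clock: 13.6
tcp_pos: [0.4679, 0.0773, 0.0494]
orientation: [0.0, 0.717, 0.697, 0.002]
wrist_force: [-9.2, 5.6, 36.4]
finger_gap: 0.0856
grip_force: 18.5
[0.4679 0.0773 0.0494] [-9.2  5.6 36.4]
 1179 x [0.369 0.568] y [0.0653 0.0877 0.0995] yaw -1.4 top [np.float64(0.0628), np.float64(0.064), np.float64(0.0623)]
 1408 x [0.372 0.57 ] y [0.1394 0.1614 0.1744] yaw -1.72 top [np.float64(0.0623), np.float64(0.0623), np.float64(0.0628)]
```

```bash
python3 -m handwheel '[[-2,0,-30,-0.14,1],[-2,0,-60,-0.29,1],[-2,0,-90,-0.44,1],[-2,0,-90,-0.59,0.8],[-2,0,-90,-0.74,0.7],[-2,0,-90,-0.89,0.7],[-2,0,-90,-1.04,0.7],[-2,0,-90,-1.19,0.7]]'
python3 -m handwheel '[[0,0,0,-0.15,0.7],[0,0,0,-0.30,0.7],[0,0,0,-0.38,0.7],[0,0,0,-0.38,0.7]]'
python3 - <<'E'
from h import *
s,p,M=tool();print(p.round(4),'yang',np.degrees(np.arctan2(M[1,1],M[0,1])).round(2),s['finger_gap'],s['wrist_force'].round(1))
for n in('side','wrist'):
  c=cam(n);pins(c,n);cv2.imwrite(f'pics/{n}5.png',c['color'])
  P=c['P'];x,y,z=P[...,0],P[...,1],P[...,2]
  m=(z>.026)&(z<.045)&(y>.22)&(y<.48)&(x>.28)&(x<.65)
  if m.sum()>30:
    print('rim',cv2.minAreaRect((P[m][:,:2]*1000).astype(np.float32)),np.median(z[m]))
  m=(z>-.005)&(z<.012)&(y>.2)&(y<.48)&(x>.28)&(x<.65)&(c['color'].max(-1)<70)
  print('mat',m.sum(),cv2.minAreaRect((P[m][:,:2]*1000).astype(np.float32)) if m.sum()>9 else '',np.median(z[m]) if m.any() else '')
E
```

```text
clock: 14.45
tcp_pos: [0.4669, 0.0746, 0.137]
orientation: [0.001, 0.201, 0.98, 0.0]
wrist_force: [-0.4, 0.1, -0.1]
finger_gap: 0.0594
grip_force: 0.0
clock: 14.85
tcp_pos: [0.4668, 0.0747, 0.1369]
orientation: [0.001, 0.015, 1.0, -0.0]
wrist_force: [-0.1, -0.5, 0.3]
finger_gap: 0.0596
grip_force: 0.0
[0.4668 0.0747 0.1369] yang 88.23 0.05963825145373034 [-0.1 -0.5  0.3]
side 1269 x [0.369 0.567] y [0.0708 0.093  0.106 ] yaw -1.6 top [np.float64(0.0623), np.float64(0.0626), np.float64(0.062)]
side 1414 x [0.372 0.57 ] y [0.1396 0.1612 0.1744] yaw -1.69 top [np.float64(0.0625), np.float64(0.0623), np.float64(0.0622)]
rim ((469.92962646484375, 318.8005065917969), (259.86346435546875, 97.71128845214844), 3.8899011611938477) 0.033423533693964724
mat 3949 ((468.2718811035156, 317.531982421875), (248.830322265625, 83.49525451660156), 4.6990065574646) 0.004342788957080734
wrist 11715 x [0.366 0.549] y [0.1336 0.1503 0.1832] yaw -1.5 top [np.float64(0.0626), np.float64(0.0628), np.float64(0.0623)]
wrist 12814 x [0.369 0.56 ] y [0.0651 0.083  0.1019] yaw -1.37 top [np.float64(0.0628), np.float64(0.0628), np.float64(0.0629)]
rim ((472.13934326171875, 314.4894714355469), (261.000732421875, 94.56401062011719), 4.115421295166016) 0.03352254299333007
mat 18568 ((470.223388671875, 324.5489501953125), (255.63275146484375, 114.13420867919922), 3.8497836589813232) 0.005280099199246685
```

View pics/wrist5.png

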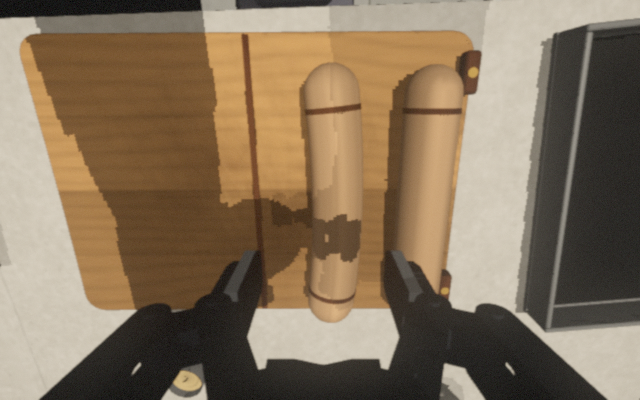

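The wrist view shows the bowed pin at col ~335 (rows 65–320, middle bowed right) and the straight one at col ~430. The tray is on the right from col 540. Next is a refined mid-profile for the grasp.

```bash
python3 - <<'E'
from h import *
for n in('side','wrist'):
    P=cam(n)['P'].reshape(-1,3)
    for xc in(.455,.467,.48):
        m=(abs(P[:,0]-xc)<.008)&(P[:,2]>.05)&(P[:,2]<.07)
        for a,b in((.05,.115),(.118,.2)):
            q=P[m&(P[:,1]>a)&(P[:,1]<b)]
            if len(q)>8:
                r=np.linalg.lstsq(np.c_[2*q[:,1],2*q[:,2],np.ones(len(q))],q[:,1]**2+q[:,2]**2,rcond=None)[0]
                print(n,xc,len(q),r[:2].round(4),'rad',np.sqrt(r[2]+r[0]**2+r[1]**2).round(4))
E
python3 go.py 0.467 0.084 0.026
```

```text
side 0.455 82 [0.0879 0.0462] rad 0.016
side 0.455 92 [0.1545 0.0461] rad 0.0162
side 0.467 85 [0.0877 0.0445] rad 0.0173
side 0.467 91 [0.1543 0.0439] rad 0.0176
side 0.48 79 [0.0868 0.0443] rad 0.0173
side 0.48 94 [0.1535 0.0434] rad 0.018
wrist 0.455 1035 [0.0856 0.0431] rad 0.0195
wrist 0.455 1044 [0.1528 0.0432] rad 0.0193
wrist 0.467 989 [0.0854 0.0431] rad 0.0195
wrist 0.467 995 [0.1525 0.0431] rad 0.0194
wrist 0.48 930 [0.0849 0.043 ] rad 0.0195
wrist 0.48 941 [0.152  0.0433] rad 0.0193
t 15.05 pos [0.4667 0.0753 0.1366] shift mm [  0.    8.7 110.6] tool y ang 88.18 F [0.7 0.5 0.2]
```

```bash
python3 -m handwheel '[[0,8,20,0,0.65],[0,8,45,0,0.65],[0,8,75,0,0.65],[0,8,100,0,0.65],[0,8,110,0,0.65],[0,8,110,0,0.65]]'
python3 go.py 0.467 0.083 0.026
python3 -m handwheel '[[0,1,0,0,0.4],[0,2,0,0,0.2],[0,2,0,0,0.2],[0,2,0,0,0.2],[0,2,0,0,0.2]]' 40
python3 go.py 0.467 0.083 0.15
```

```text
clock: 15.65
tcp_pos: [0.4656, 0.0836, 0.0252]
orientation: [-0.002, 0.015, 1.0, 0.0]
wrist_force: [-0.5, 0.3, -0.3]
finger_gap: 0.0555
grip_force: 0.0
t 15.65 pos [0.4656 0.0836 0.0252] shift mm [-1.4 -0.6 -0.8] tool y ang 88.26 F [-0.5  0.3 -0.3]
clock: 16.15
tcp_pos: [0.4679, 0.0859, 0.0273]
orientation: [0.001, 0.015, 1.0, 0.0]
wrist_force: [-0.9, 1.2, 6.2]
finger_gap: 0.039
grip_force: 41.0
t 16.15 pos [0.4679 0.0859 0.0273] shift mm [   0.5   -2.8 -122.7] tool y ang 88.3 F [-0.9  1.2  6.2]
```

```bash
python3 -m handwheel '[[0,0,-10,0,0.2],[0,0,-30,0,0.2],[0,0,-60,0,0.2],[0,0,-95,0,0.2],[0,30,-110,-0.04,0.2],[0,75,-110,-0.1,0.2],[0,120,-110,-0.1,0.2],[0,165,-110,-0.1,0.2]]' 40
python3 go.py 0.470 0.331 0.13
python3 - <<'E'
from h import *
c=cam('side');pins(c)
c=cam('wrist');cv2.imwrite('pics/w6.png',c['color'])
P=c['P'];x,y,z=P[...,0],P[...,1],P[...,2]
m=(z>-.005)&(z<.012)&(y>.2)&(y<.5)&(x>.28)&(x<.66)&(c['color'].max(-1)<70)
r=cv2.minAreaRect((P[m][:,:2]*1000).astype(np.float32));print(r,np.median(z[m]))
E
```

```text
clock: 16.95
tcp_pos: [0.4715, 0.2518, 0.137]
orientation: [0.0, -0.035, 0.999, -0.0]
wrist_force: [1.0, -0.7, -2.5]
finger_gap: 0.039
grip_force: 40.8
t 16.95 pos [0.4715 0.2518 0.137 ] shift mm [-4.  79.1  7. ] tool y ang 93.97 F [ 1.  -0.7 -2.5]
 343 x [0.514 0.573] y [0.1378 0.1578 0.1709] yaw -7.19 top [None, np.float64(0.0622), None]
 302 x [0.369 0.416] y [0.1424 0.1639 0.1756] yaw 14.06 top [None, np.float64(0.0628), None]
((470.474365234375, 336.30792236328125), (250.83714294433594, 118.3377685546875), 3.818948745727539) 0.005415170892727916
```

View pics/w6.png

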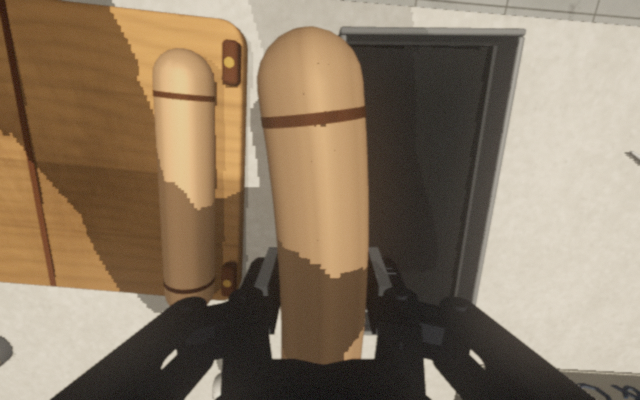

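The pin is held level (cols 260–368). The tray's inside is centred at (0.4705, 0.336), yaw 3.8°, matching the gripper. The straight pin is undisturbed at cols 155–215.

```bash
python3 -m handwheel '[[-3,40,0,0,0.2],[-5,75,10,0,0.2],[-5,84,40,0,0.2],[-5,84,75,0,0.2],[-5,84,100,0,0.2],[-5,84,112,0,0.2],[-5,84,120,0,0.2],[-5,84,121,0,0.2]]' 40
python3 go.py 0.4705 0.336 0.0125
```

```text
clock: 17.85
tcp_pos: [0.4709, 0.3343, 0.0151]
orientation: [-0.0, -0.035, 0.999, -0.0]
wrist_force: [-0.0, -0.3, -2.0]
finger_gap: 0.0387
grip_force: 41.2
t 17.85 pos [0.4709 0.3343 0.0151] shift mm [0.3 1.7 2.6] tool y ang 93.99 F [-0.  -0.3 -2. ]
```

```bash
python3 -m handwheel '[[0,1,2,0,0.2],[0,1,3,0,0.2],[0,1,3,0,0.5],[0,1,3,0,0.62],[0,1,3,0,0.65],[0,1,3,0,0.65]]' 20
python3 -m handwheel '[[0,1,-8,0,0.65],[0,1,-40,0,0.65],[0,1,-80,0,0.65],[0,1,-120,0,0.65],[0,-40,-135,0,0.65],[0,-40,-135,0,0.65],[0,-40,-135,0,0.65]]'
python3 - <<'E'
from h import *
for i in range(12): cam('side')
c=cam('top');pins(c,'t');cv2.imwrite('pics/t7.png',cv2.resize(c['color'][130:300,120:460],None,fx=2.3,fy=2.3))
c=cam('wrist');cv2.imwrite('pics/w7.png',c['color'])
c=cam('side');pins(c,'s');s=sensors.get_state();print(s['clock'],s['tcp_pos'],s['wrist_force'].round(1))
E
```

```text
clock: 18.45
tcp_pos: [0.471, 0.3359, 0.0127]
orientation: [0.0, -0.035, 0.999, 0.0]
wrist_force: [0.4, -0.9, -0.3]
finger_gap: 0.0555
grip_force: 0.0
clock: 19.15
tcp_pos: [0.474, 0.2956, 0.1483]
orientation: [0.001, -0.034, 0.999, 0.001]
wrist_force: [-0.8, 0.1, 0.1]
finger_gap: 0.0553
grip_force: 0.0
t 186 x [0.367 0.436] y [0.1349 0.152  0.171 ] yaw -11.17 top [None, np.float64(0.0651), None]
s 226 x [0.526 0.574] y [0.1388 0.157  0.1698] yaw -18.77 top [None, np.float64(0.0629), None]
s 187 x [0.368 0.405] y [0.1535 0.1669 0.1757] yaw 20.56 top [None, np.float64(0.0622), None]
19.9 [0.47362492 0.29587993 0.14730553] [ 0.1 -0.3 -0.3]
```

View pics/w7.png

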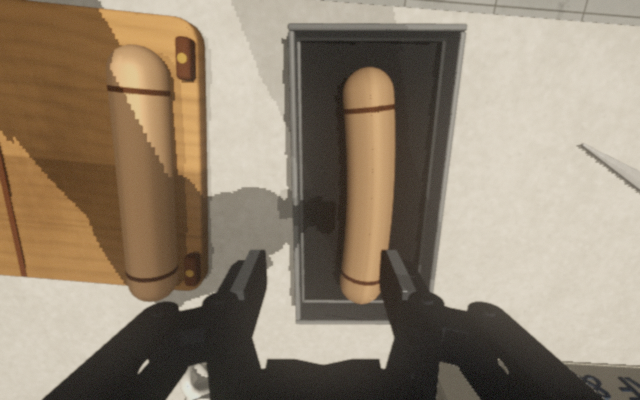

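View pics/t7.png

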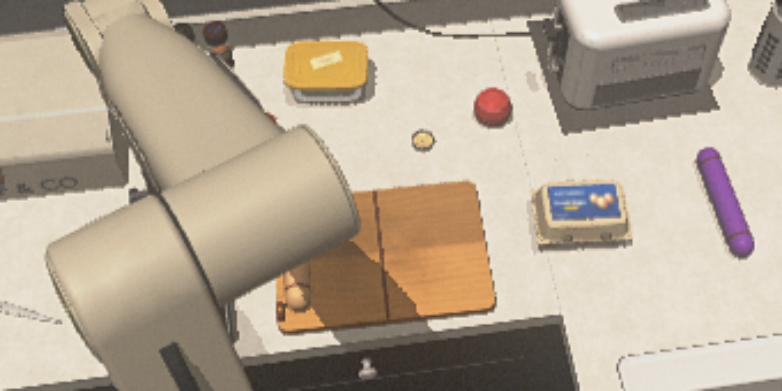

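The warped pin lies flat in the tray (wrist cols 343–395, rows 67–303). The straight one is on the board by the stops (cols 112–178), and the egg box and timer haven't moved.

```bash
python3 -c "
from workcell import workorder;print(workorder.hand_in())"
```

```text
the job is handed in; nothing more can be done
None
```

The job is handed in at about 20 s: I rolled both pins past the line, laid the warped one (the right-hand pin at the start) flat in the tray, and left the straight one on the board by the stops, never lifted; the warped pin had rolled up against it, so I rolled it back a few centimetres to grip it.

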